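# Draw the bottom board from under a tile stack and put it on the banding wheel

## Task

The wooden board at the very bottom of the tile stack is wanted on the blue banding wheel: lift the stand's red lever out of its locked notch, bring it across and let it down in the free notch, then slide the board by its dark grip straight out under the gate, so that the two tiles and the bowl settle on the bench as a standing stack. Set the board flat, grip upwards, on the middle of the wheel, and last put the lever back down in its locked notch. Never touch the tiles or the bowl, and leave the jar, cup and vase alone.

Things in the scene. Friction and masses are not known exactly. Their poses are not given: they have to be found in the camera images.
- stand: Fixed wooden gate, x from -120 to +52 mm, 10 mm thick, 84 mm high. Origin on the bench under the gate, on the board's centre line. +y: the way the board is drawn; the stack stands behind the gate (-y), lever and board grip in front (+y). The bottom bar hangs 12 mm over the bench between feet at x = -46 and +46 mm: the 8 mm board passes under it, the tiles do not.
- locked_notch (a point): Floor of the locked notch (red mark) in the gate's slot: stand x = 0, 28 mm above the bench. Notches are 16 mm wide.
- free_notch (a point): Floor of the free notch (green mark): stand x = -80 mm, 28 mm above the bench. An 18 mm high tooth stands between the two notches.
- lever_knob (a point): Point to grip on the lever, on the axis of its red upright knob (22 mm diameter, 42 mm tall), 14 mm below its top. Lever down: 76 mm above the bench, 34 mm in front (+y) of the notch it is in. The lever does not turn. Under the knob a steel foot 14 mm wide reaches to 12 mm above the bench; in the locked notch it stands 4 mm in front of the board's cross strip and blocks the board.
- lever_slide (a joint): Sideways place of the lever in m: 0 = over the locked notch, 0.08 = over the free notch (moves towards stand -x); stays where left (light friction, under 1 N).
- lever_lift (a joint): Height of the lever in m: 0 = down in a notch, 0.026 = raised to its upper stop. It must be up by more than 0.018 (best 0.022 to 0.025) to pass over the tooth between the notches; released, it sinks by its own weight (about 0.2 kg).
- board: Loose white-faced wooden board, 64 mm (x) by 200 mm (y), 8 mm thick, about 90 g, under the stack. Origin: centre of the underside; at the start it coincides with the stand's origin and axes. A dark cross strip (12 mm high, 8 mm thick) stands on it at y = +22 mm, a dark grip block at y = +85 mm. Its rear end is clear of the gate when it has been drawn 105 mm.
- board_grip (a point): Point to grip on the board: 50 mm above its underside in the dark wooden grip block, which is 26 mm wide (board x), 30 mm long (board y), with its top 64 mm above the underside; centred at board y = +85 mm.
- tile_low: Loose square terracotta tile 84 x 84 x 13 mm, 120 g, lying on the board just behind the gate (centre at stand y = -50 mm). Origin: centre of the underside. When the board is drawn the gate holds it back and it drops 8 mm to the bench.
- tile_high: Loose square white tile 84 x 84 x 13 mm, 120 g, lying on the terracotta tile. Origin: centre of the underside.
- bowl: Loose small blue bowl, 74 mm across the rim, 36 mm high, 80 g, standing on the white tile. Origin: centre of the underside. Its rim is 70 mm above the bench at the start.
- wheel_top (a point): Centre of the top face of the fixed blue banding wheel (its head does not turn): a round flat disc of 240 mm diameter, its top 50 mm above the bench.
- jar: Loose bystander: jar 56 mm wide, 75 mm high. Origin: centre of the underside.
- cup: Loose bystander: terracotta cup 66 mm wide, 70 mm high. Origin: centre of the underside.
- vase: Loose bystander: small off-white vase 64 mm wide, 75 mm high. Origin: centre of the underside.
Not all that is in view belongs to the job. Several things look just like the part that bears wheel_top: the one meant starts farthest from the robot's base. Leave any pink look-alike of the board alone.

How it is judged (in metres and radians):
On the way, in this order (a step that is already met when the one before it is completed fails the run):
1. the lever is down in the free notch, the board still under the stack (value of joint lever_slide above 0.074 m and value of joint lever_lift below 0.005 m and distance of board from where it was at the start of the episode below 0.03 m), for 0.2 s.
2. the board is drawn out in front of the gate and the tiles and bowl stand on the bench (y of board in the frame of stand above 0.105 m and angle between each of tile_low, tile_high's own z axis and vertical below 0.06 rad and angle between bowl's own z axis and vertical below 0.08 rad and height (world z) of tile_high between 0.01 and 0.016 m and height (world z) of bowl between 0.022 and 0.03 m and distance of tile_low from where it was at the start of the episode below 0.035 m and horizontal distance between tile_high and tile_low below 0.03 m and horizontal distance between bowl and tile_high below 0.03 m), for 0.2 s.
3. the board lies flat on the middle of the wheel, let go (horizontal distance between board and wheel_top below 0.035 m and z of board in the frame of wheel_top between -0.003 and 0.006 m and angle between board's own z axis and vertical below 0.05 rad and contact force between the fingers and board below 0.1 N), for 0.2 s.
4. the lever is back down in the locked notch (value of joint lever_slide below 0.006 m and value of joint lever_lift below 0.005 m), for 0.2 s.
At the end, for the whole second after the job is handed in: Board flat and still on the wheel, centres within 35 mm; lever down in the locked notch (slide under 6 mm, lift under 5 mm); terracotta tile flat on the bench within 35 mm of its first place, white tile on it and bowl upright on that, each centred within 30 mm, at rest (all of step 4 and horizontal distance between board and wheel_top below 0.035 m and z of board in the frame of wheel_top between -0.003 and 0.006 m and angle between board's own z axis and vertical below 0.05 rad and angle between each of tile_low, tile_high's own z axis and vertical below 0.06 rad and angle between bowl's own z axis and vertical below 0.08 rad and height (world z) of tile_high between 0.01 and 0.016 m and height (world z) of bowl between 0.022 and 0.03 m and distance of tile_low from where it was at the start of the episode below 0.035 m and horizontal distance between tile_high and tile_low below 0.03 m and horizontal distance between bowl and tile_high below 0.03 m and linear speed of each of board, bowl, tile_low below 0.02 m/s); the robot touches nothing.
It fails at once if the bowl or a tile topples (tips more than 0.5 rad) (angle between any of tile_low, tile_high, bowl's own z axis and vertical above 0.5 rad).
It fails at once if the robot touches the tiles or the bowl (contact force between any of the fingers, the arm and tile_low above 0.5 N or contact force between any of the fingers, the arm and tile_high above 0.5 N or contact force between any of the fingers, the arm and bowl above 0.5 N).
It fails at once if the jar, cup or vase is moved by more than 25 mm or tipped (distance of any of jar, cup, vase from where it was at the start of the episode above 0.025 m or angle between any of jar, cup, vase's own z axis and vertical above 0.4 rad).
It also fails if it takes over 69 s, if anything falls off the work surface, if the arm or the gripper's body presses on something with over 40 N, if the wrist force passes 120 N, or if a joint passes its speed limit or range.

## Robot

A 6-joint arm with a two-finger parallel gripper is mounted at the origin on the work surface. World frame = base frame: x ahead of the robot, y to its left, z up, the work surface at z = 0. Lengths are in m, angles in degrees, forces in N, time in s.
With the tool pointing down it reaches from about 0.4 to 0.825 m from the base axis. Payload 7 kg.
Tool frame: the origin (TCP) lies midway between the tips of the shut fingers; the grasp point (between the pads) lies 19 mm behind it; z points along the fingers, y is the line along which they close (so a half turn about z gives the same grasp; the last joint's range is limited). The gripper opens to 88 mm and grips with 3 to 60 N. Pads are 19 mm wide; open, the fingers measure 130 mm over their backs; the gripper's body (78 mm by 193 mm) begins 47 mm behind the grasp point.
Start: joints at [-50.988, 20.546, 0.682, 0, -70.136, -16.507], TCP at [0.258, -0.624, 0.227] pointing down, gripper open.
Joint ranges: [-176.03, 176.03], [-82.01, 121.73], [-58.28, 71.71], [-173.87, 95.51], [-174.79, -0.11], [-173.66, 173.66]. Speed limits (degrees/s): [136.94, 136.94, 172.46, 180, 180, 180].

## Interface

Orientations are given as a 3x3 rotation matrix whose columns are the frame's x, y, z axes.
In Python, from station import sense, snapshot, close_job gives the robot as it stands.
- The arm moves only by the shell command python3 -m inch 'ROWS'. ROWS is JSON, a list of rows, each an object with "gripper": the closure, from 0 (fully open) to 1 (shut); "xyz": the shift along the tool's x, y, z in mm, a list of three; "turn": the turn, a rotation vector about the tool's x, y, z in degrees, a list of three. In form: [{"gripper": gripper, "xyz": [dx, dy, dz], "turn": [ax, ay, az]}, ...]. A call has exactly 5 rows; each row shifts and turns the commanded pose from where the row before left it, along the tool's axes as they then stand; what a row does not reach is not made up. A row lasts 1/10 s, in which the tool goes at most 50 mm and 8.59 degrees, less where a joint would pass 70% of its speed; a pose out of reach is approached as far as the arm can. A call with a gripper value outside its range is refused whole. The fingers move at their own pace and stop on an object; the grip force is fixed at half the most. Time passes only in rows, so rows that do not move let the fingers close, or fill a call up. It gives the time, the measured TCP pose, the force, the opening and the grip force at its end, in the units of the state.
- sense(): the state, without advancing time (a new reading comes with each control period).
- snapshot(name): name is "side" or "top" or "wrist"; returns a dict with "image" (384x512x3 uint8, red, green, blue), "K" (3x3 intrinsics, pixels), "xyz" and "rotation" of the camera in the world; the wrist camera has in their place "T_tool_cam" (4x4, takes a point from camera to tool coordinates, whose origin is the TCP and whose axes are the flange's). Camera axes: x right, y down, z forward; pixel columns grow to the right and rows downward; lengths in m; the calibration is good to about 2 mm. A picture is of the moment at which its call begins: read the wrist's pose just before it. There is no depth.
- close_job(): hands the job in; it is judged then, once.
The state is a dict: "t": time; "q": joint angles; "joint_vel": joint speeds; "tau": joint torques, N m; "position": TCP position; "orientation": TCP orientation; "wrist_force": force on the tool from outside, world axes, zero at the start; "ft_torque": the same for the moment, N m; "opening": opening from 0.0 (shut) to 1.0 (fully open); "grasp_force": force on a finger pad.
Only numpy, scipy, OpenCV 4.12 (cv2) and the standard library are available. Lean on these libraries where they do the work, as an engineer would, in place of code of your own. Each camera call takes 0.05 s, during which the arm holds its last target. There are 200 camera calls.

## Working session

There is one attempt and no reset: what is moved stays moved. The work goes in short steps, Python scripts to look and compute and a shell command to move; the robot and the scene stay as the last step left them, time stands still between calls to the robot, and variables do not carry over. Pictures are saved under pics/ and viewed, at most 11 in all, crops included, and the job is handed in when it is done.

```bash
mkdir -p pics; cat > h.py <<'E'
import numpy as np, cv2
from station import sense, snapshot
def cam(name):
    s=sense(); d=snapshot(name)
    if "T_tool_cam" in d:
        T=np.eye(4);T[:3,:3]=s["orientation"];T[:3,3]=s["position"];T=T@np.array(d["T_tool_cam"])
        d["xyz"]=T[:3,3];d["rotation"]=T[:3,:3]
    return d
def plane(d,uv,z):
    c=np.array(d["xyz"]);uv=np.atleast_2d(uv)
    r=(np.array(d["rotation"])@np.linalg.inv(d["K"])@np.c_[uv,np.ones(len(uv))].T).T
    return c+r*((z-c[2])/r[:,2])[:,None]
def proj(d,p):
    q=np.array(d["K"])@np.array(d["rotation"]).T@(np.array(p)-d["xyz"]);return q[:2]/q[2]
def save(d,n): cv2.imwrite("pics/"+n+".png",d["image"][:,:,::-1])
E
python3 - <<'E'
from h import *
a=cam("top");b=cam("side")
im=np.hstack([a["image"],b["image"]])
cv2.imwrite("pics/a.png",cv2.resize(a["image"],(800,600))[:,:,::-1]);cv2.imwrite("pics/b.png",cv2.resize(b["image"],(800,600))[:,:,::-1])
for d in(a,b):print(d["xyz"],d["rotation"],d["K"])
print(sense())
E
```

```text
[ 0.42255977 -0.01687847  1.0264492 ] [[-0.0016581  -0.99402163  0.10917074]
 [-0.99999278  0.0020214   0.00321718]
 [-0.00341862 -0.10916462 -0.99401781]] [[359.41940527   0.         259.02705538]
 [  0.         359.41940527 185.81832055]
 [  0.           0.           1.        ]]
[-0.10779187 -0.62109383  0.60799636] [[ 0.69559426 -0.36728989  0.61745183]
 [-0.71828394 -0.37315226  0.5872185 ]
 [ 0.01472413 -0.85197155 -0.523381  ]] [[411.54024222   0.         253.45479655]
 [  0.         411.54024222 186.96435654]
 [  0.           0.           1.        ]]
{'t': 0.1, 'q': array([-5.09858099e+01,  2.05899025e+01,  6.40965491e-01, -1.80531027e-02,
       -7.01341764e+01, -1.65075002e+01]), 'joint_vel': array([-0.04678751, -0.08601609,  0.24706316,  0.11824186,  0.03781226,
       -0.06322377]), 'tau': array([-9.68346540e-04, -5.84162271e+01,  2.93751669e+01,  7.01544642e+00,
        1.01416820e-02, -7.04394120e-05]), 'position': array([ 0.25821813, -0.62321349,  0.22570109]), 'orientation': array([[-9.23875864e-01, -3.82691680e-01, -6.82913648e-04],
       [-3.82692268e-01,  9.23874939e-01,  1.31363920e-03],
       [ 1.28208011e-04,  1.47498532e-03, -9.99998904e-01]]), 'wrist_force': array([-0.35596471, -0.85272959, -0.2067471 ]), 'ft_torque': array([-0.02152901, -0.01245231,  0.0321241 ]), 'grasp_force': 0.0, 'opening': 1.0034118568075083}
```

View pics/a.png

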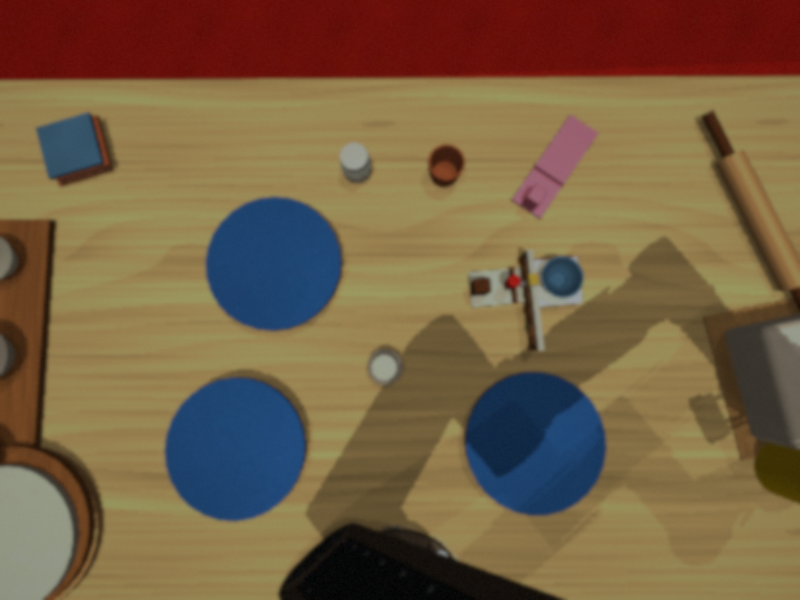

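View pics/b.png

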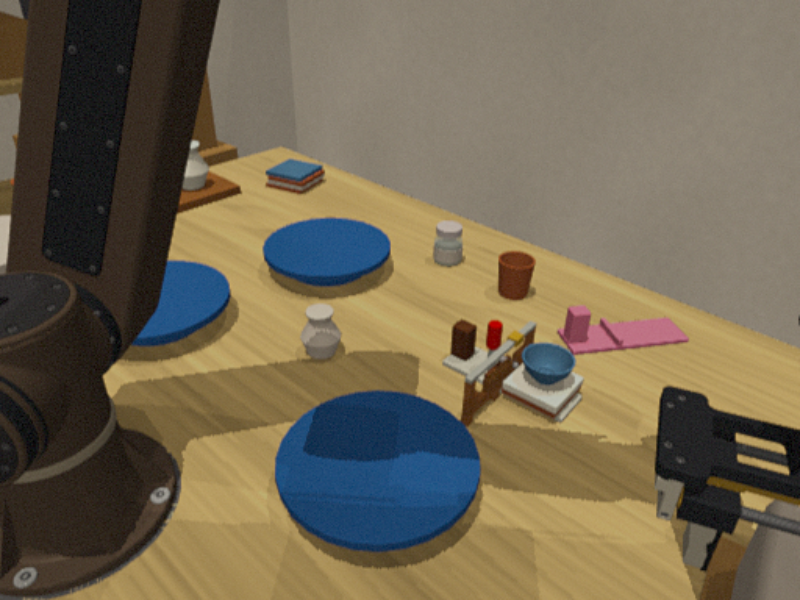

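The top view (800x600) shows the stand gate at about (533,300), the red knob at (513,282), the dark grip at (481,286) and the bowl at (562,277). The target wheel, farthest from the base, is at (275,262), with the vase at (385,366), jar at (355,160) and cup at (446,165). The side view agrees with this.

```bash
python3 - <<'E'
from h import *
a=cam("top");hsv=cv2.cvtColor(a["image"],cv2.COLOR_RGB2HSV)
H,S,V=[hsv[:,:,i].astype(int) for i in range(3)]
red=(((H<6)|(H>174))&(S>190)&(V>110)); red[:60]=0
n,l,st,c=cv2.connectedComponentsWithStats(red.astype(np.uint8))
k=[i for i in range(1,n) if abs(c[i]-[328,180]).max()<12 and st[i,4]>8]
for i in k: print("red",c[i],st[i],plane(a,c[i],.09))
blue=((H>100)&(H<125)&(S>150)).astype(np.uint8)
blue=cv2.morphologyEx(blue,cv2.MORPH_OPEN,np.ones((5,5)))
for q in cv2.findContours(blue,0,2)[0]:
    if cv2.contourArea(q)>3000:
        e=cv2.fitEllipse(q);p=plane(a,e[0],.05)[0];print("wheel",e,p,np.hypot(*p[:2]),plane(a,[e[0][0]-e[1][0]/2,e[0][1]],.05))
for n,uv,z in [("grip",(481,286),.064),("gateA",(526,252),.084),("gateB",(540,348),.084),("bowl",(562,277),.07),("vase",(385,366),.075),("jar",(354,152),.075),("cup",(446,160),.07)]:
    print(n,plane(a,np.array(uv)*.64,z).round(3))
cv2.imwrite("pics/c.png",cv2.resize(a["image"][140:250,280:390],(600,600),interpolation=cv2.INTER_CUBIC)[:,:,::-1])
E
```

```text
red [328.         179.17647059] [325 176   7   7  34] [[ 0.54257755 -0.19491235  0.09      ]]
wheel ((150.3039093017578, 286.78631591796875), (85.13956451416016, 89.61994171142578), 32.59718704223633) [0.26081067 0.27527829 0.05      ] 0.37921015524486207 [[0.26093407 0.38841686 0.05      ]]
wheel ((342.2021789550781, 283.41162109375), (85.43195343017578, 89.22445678710938), 148.66189575195312) [ 0.26898908 -0.23385941  0.05      ] 0.3564342112250988 [[ 0.26911605 -0.12062287  0.05      ]]
wheel ((174.79396057128906, 168.49026489257812), (81.31234741210938, 83.68077850341797), 66.28948974609375) [0.57820828 0.217833   0.05      ] 0.6178802695602249 [[0.57845467 0.32976691 0.05      ]]
grip [[ 0.536 -0.145  0.064]]
gateA [[ 0.591 -0.22   0.084]]
gateB [[ 0.429 -0.239  0.084]]
bowl [[ 0.55  -0.284  0.07 ]]
vase [[0.399 0.02  0.075]]
jar [[0.771 0.075 0.075]]
cup [[ 0.758 -0.087  0.07 ]]
```

View pics/c.png

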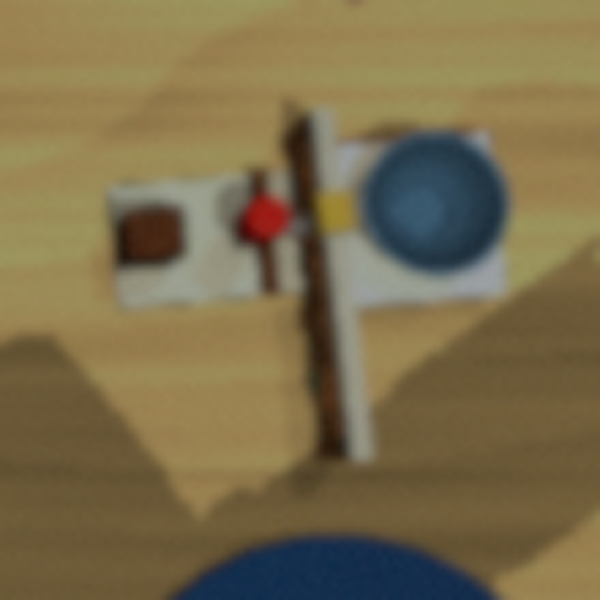

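The crop shows the gate top running from (320,108) to (362,460), which gives a stand yaw of about 7°. I'll turn the tool so it closes along stand x and bring it above the stand for a closer look.

```bash

python3 -m inch '[{"gripper":0,"xyz":[0,0,0],"turn":[0,0,-7.45]},{"gripper":0,"xyz":[0,0,0],"turn":[0,0,-7.45]},{"gripper":0,"xyz":[0,0,0],"turn":[0,0,-7.45]},{"gripper":0,"xyz":[0,0,0],"turn":[0,0,-7.45]},{"gripper":0,"xyz":[0,0,0],"turn":[0,0,-7.45]}]' >/dev/null
python3 -m inch '[{"gripper":0,"xyz":[0,0,0],"turn":[0,0,-7.45]},{"gripper":0,"xyz":[0,0,0],"turn":[0,0,-7.45]},{"gripper":0,"xyz":[0,0,0],"turn":[0,0,-7.45]},{"gripper":0,"xyz":[0,0,0],"turn":[0,0,-7.45]},{"gripper":0,"xyz":[0,0,0],"turn":[0,0,-7.45]}]'
python3 -m inch '[{"gripper":0,"xyz":[-28,-22,0],"turn":[0,0,0]},{"gripper":0,"xyz":[-28,-22,0],"turn":[0,0,0]},{"gripper":0,"xyz":[-28,-22,0],"turn":[0,0,0]},{"gripper":0,"xyz":[-28,-22,0],"turn":[0,0,0]},{"gripper":0,"xyz":[-28,-22,0],"turn":[0,0,0]}]'>/dev/null
python3 -m inch '[{"gripper":0,"xyz":[-28,-22,0],"turn":[0,0,0]},{"gripper":0,"xyz":[-28,-22,0],"turn":[0,0,0]},{"gripper":0,"xyz":[-28,-22,0],"turn":[0,0,0]},{"gripper":0,"xyz":[-28,-22,0],"turn":[0,0,0]},{"gripper":0,"xyz":[-28,-22,0],"turn":[0,0,0]}]'
python3 - <<'E'
from h import *
d=cam("wrist");save(d,"d");print(d["T_tool_cam"])
E
```

```text
t: 1.15
position: [0.2583, -0.6234, 0.2261]
orientation: [[0.127, -0.992, -0.0], [-0.992, -0.127, 0.001], [-0.001, 0.0, -1.0]]
wrist_force: [-0.3, -0.6, -0.9]
opening: 1.004
grasp_force: 0.0
t: 2.15
position: [0.443, -0.3174, 0.2265]
orientation: [[0.122, -0.993, -0.0], [-0.993, -0.122, 0.0], [-0.0, 0.0, -1.0]]
wrist_force: [0.3, -0.2, 0.1]
opening: 1.0
grasp_force: 0.0
[[-3.81490397e-04 -9.50771641e-01 -3.09892143e-01  8.63723072e-02]
 [ 9.99999745e-01 -1.75591725e-04 -6.92313993e-04  3.55876199e-04]
 [ 6.03818016e-04 -3.09892328e-01  9.50771466e-01 -1.58245170e-01]
 [ 0.00000000e+00  0.00000000e+00  0.00000000e+00  1.00000000e+00]]
```

View pics/d.png

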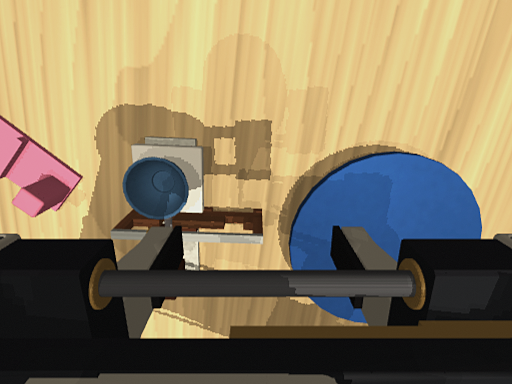

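The wrist view looks towards -y from the tool, with the gate at rows 210-240 and the bowl at (157,187). I'll move on over the grip so the knob and gate come into the clear part of the image.

```bash

python3 -m inch '[{"gripper":0,"xyz":[-34,-23,0],"turn":[0,0,0]},{"gripper":0,"xyz":[-34,-23,0],"turn":[0,0,0]},{"gripper":0,"xyz":[-34,-23,0],"turn":[0,0,0]},{"gripper":0,"xyz":[-34,-23,0],"turn":[0,0,0]},{"gripper":0,"xyz":[-34,-23,0],"turn":[0,0,0]}]'
python3 - <<'E'
from h import *
d=cam("wrist");save(d,"e")
hsv=cv2.cvtColor(d["image"],cv2.COLOR_RGB2HSV)
red=(((hsv[:,:,0]<5)|(hsv[:,:,0]>175))&(hsv[:,:,1]>200)&(hsv[:,:,2]>120)).astype(np.uint8)
n,l,st,c=cv2.connectedComponentsWithStats(red)
for i in range(1,n):
    if st[i,4]>30: print(c[i],st[i],plane(d,c[i],.09))
E
```

```text
t: 2.7
position: [0.5363, -0.1345, 0.2265]
orientation: [[0.122, -0.993, -0.0], [-0.993, -0.122, 0.0], [-0.0, 0.0, -1.0]]
wrist_force: [0.3, -1.0, -0.2]
opening: 1.002
grasp_force: 0.0
[256.48101266 113.23417722] [247 102  21  22 316] [[ 0.5442379  -0.19865369  0.09      ]]
```

View pics/e.png

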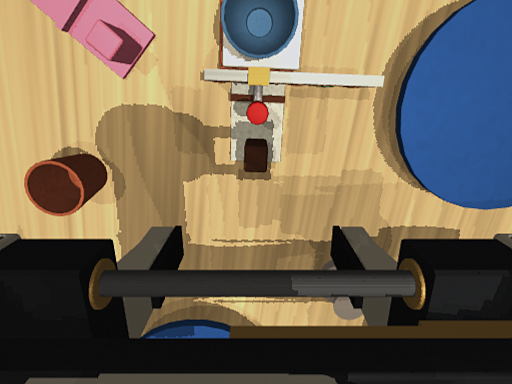

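The knob is at (256,113), the gate top runs from (203,74) to (383,82), and the grip top is at about (256,160). I'll compute the yaw from these.

```bash
python3 - <<'E'
from h import *
d=cam("wrist");im=d["image"].astype(int);hsv=cv2.cvtColor(d["image"],cv2.COLOR_RGB2HSV)
g=np.zeros(im.shape[:2],np.uint8);g[60:95,195:395]=((hsv[60:95,195:395,1]<60)&(hsv[60:95,195:395,2]>170))
# gate top strip: per-column lower edge right of the board
P=[]
for u in list(range(208,222))+list(range(300,380)):
    v=np.where(g[:,u])[0]
    if 3<len(v)<16: P.append((u,v.mean()))
P=np.array(P);print(len(P),P[0],P[-1]);W=plane(d,P,.084)
vx,vy,x0,y0=cv2.fitLine(W[:,:2].astype(np.float32),cv2.DIST_HUBER,0,.01,.01).ravel()
if vx<0:vx,vy=-vx,-vy
print("yaw",np.degrees(np.arctan2(vy,vx)),"len",np.linalg.norm(W[0]-W[-1]))
k=np.array([.5442,-.1984]);n=np.array([-vy,vx])
print("knob-gate",(k-[x0,y0])@n, "knob-end",(k-W[0,:2])@[vx,vy],(k-W[-1,:2])@[vx,vy])
dk=np.zeros_like(g);dk[135:180,235:280]=(hsv[135:180,235:280,2]<75)&(hsv[135:180,235:280,1]>120)
ys,xs=np.where(dk);print("dark",xs.min(),xs.max(),ys.min(),ys.max());
print(plane(d,[[xs.min(),ys.min()],[xs.max(),ys.min()],[np.median(xs),ys.min()+0]],.064))
E
```

```text
92 [208.  70.] [379.  77.]
yaw 4.806898 len 0.16105942968030562
knob-gate 0.034260309214515464 knob-end -0.050258169024735955 0.11080109331589935
dark 247 270 136 169
[[ 0.55417046 -0.16822643  0.064     ]
 [ 0.52980576 -0.17126263  0.064     ]
 [ 0.54251687 -0.16967863  0.064     ]]
```

```bash

python3 -m inch '[{"gripper":0,"xyz":[0,0,0],"turn":[0,0,2]},{"gripper":0,"xyz":[16,0,27],"turn":[0,0,0]},{"gripper":0,"xyz":[16,0,28],"turn":[0,0,0]},{"gripper":0,"xyz":[16,-1,28],"turn":[0,0,0]},{"gripper":0,"xyz":[16,-1,28],"turn":[0,0,0]}]'
python3 -m inch '[{"gripper":0.3,"xyz":[0,0,0],"turn":[0,0,0]},{"gripper":0.3,"xyz":[0,0,0],"turn":[0,0,0]},{"gripper":0.3,"xyz":[0,0,0],"turn":[0,0,0]},{"gripper":0.3,"xyz":[0,0,0],"turn":[0,0,0]},{"gripper":0.3,"xyz":[0,0,0],"turn":[0,0,0]}]'
python3 - <<'E'
from h import *
d=cam("wrist");save(d,"f")
E
```

```text
t: 3.3
position: [0.5433, -0.2004, 0.1146]
orientation: [[0.087, -0.996, 0.0], [-0.996, -0.087, 0.0], [-0.0, -0.0, -1.0]]
wrist_force: [1.2, 1.2, 0.6]
opening: 0.999
grasp_force: 0.0
t: 3.8
position: [0.5442, -0.1993, 0.1168]
orientation: [[0.088, -0.996, 0.002], [-0.996, -0.088, -0.0], [0.0, -0.002, -1.0]]
wrist_force: [0.3, -0.3, 0.2]
opening: 0.707
grasp_force: 0.0
```

View pics/f.png

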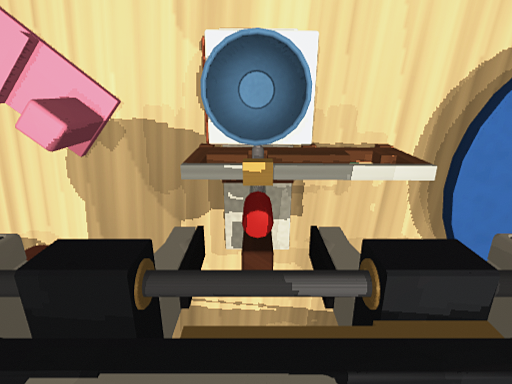

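The gate lies level in the image, so the yaw is right. The knob at (258,223) is centred between the fingers, so I'll descend and close.

```bash

python3 -m inch '[{"gripper":0.3,"xyz":[0,0,15],"turn":[0,0,0]},{"gripper":0.3,"xyz":[0,0,15],"turn":[0,0,0]},{"gripper":0.3,"xyz":[0,0,15],"turn":[0,0,0]},{"gripper":0.3,"xyz":[0,0,14],"turn":[0,0,0]},{"gripper":0.3,"xyz":[0,0,0],"turn":[0,0,0]}]'
python3 -m inch '[{"gripper":1,"xyz":[0,0,0],"turn":[0,0,0]},{"gripper":1,"xyz":[0,0,0],"turn":[0,0,0]},{"gripper":1,"xyz":[0,0,0],"turn":[0,0,0]},{"gripper":1,"xyz":[0,0,0],"turn":[0,0,0]},{"gripper":1,"xyz":[0,0,0],"turn":[0,0,0]}]'
python3 -m inch '[{"gripper":1,"xyz":[0,0,0],"turn":[0,0,0]},{"gripper":1,"xyz":[0,0,0],"turn":[0,0,0]},{"gripper":1,"xyz":[0,0,0],"turn":[0,0,0]},{"gripper":1,"xyz":[0,0,0],"turn":[0,0,0]},{"gripper":1,"xyz":[0,0,0],"turn":[0,0,0]}]'
```

```text
t: 4.35
position: [0.5424, -0.1993, 0.0552]
orientation: [[0.087, -0.996, -0.003], [-0.996, -0.087, 0.0], [-0.001, 0.003, -1.0]]
wrist_force: [-0.9, -0.5, -0.2]
opening: 0.699
grasp_force: 0.0
t: 4.85
position: [0.5437, -0.1997, 0.057]
orientation: [[0.087, -0.996, 0.001], [-0.996, -0.087, -0.0], [0.0, -0.001, -1.0]]
wrist_force: [-0.2, 0.6, -0.2]
opening: 0.306
grasp_force: 0.0
t: 5.35
position: [0.5437, -0.1997, 0.0568]
orientation: [[0.087, -0.996, 0.0], [-0.996, -0.087, -0.0], [0.0, -0.0, -1.0]]
wrist_force: [-0.2, 0.5, 4.6]
opening: 0.243
grasp_force: 30.0
```

```bash

python3 -m inch '[{"gripper":1,"xyz":[0,0,-6],"turn":[0,0,0]},{"gripper":1,"xyz":[0,0,-6],"turn":[0,0,0]},{"gripper":1,"xyz":[0,0,-6],"turn":[0,0,0]},{"gripper":1,"xyz":[0,0,-5],"turn":[0,0,0]},{"gripper":1,"xyz":[0,0,0],"turn":[0,0,0]}]'
```

```text
t: 5.85
position: [0.5439, -0.1997, 0.0805]
orientation: [[0.087, -0.996, 0.001], [-0.996, -0.087, -0.0], [0.0, -0.001, -1.0]]
wrist_force: [-0.4, -1.3, -0.7]
opening: 0.244
grasp_force: 30.0
```

```bash

python3 -m inch '[{"gripper":1,"xyz":[0,10,0],"turn":[0,0,0]},{"gripper":1,"xyz":[0,20,0],"turn":[0,0,0]},{"gripper":1,"xyz":[0,20,0],"turn":[0,0,0]},{"gripper":1,"xyz":[0,20,0],"turn":[0,0,0]},{"gripper":1,"xyz":[0,10,0],"turn":[0,0,0]}]'
python3 -m inch '[{"gripper":1,"xyz":[0,0,0],"turn":[0,0,0]},{"gripper":1,"xyz":[0,0,0],"turn":[0,0,0]},{"gripper":1,"xyz":[0,0,7],"turn":[0,0,0]},{"gripper":1,"xyz":[0,0,7],"turn":[0,0,0]},{"gripper":1,"xyz":[0,0,7],"turn":[0,0,0]}]'
python3 -m inch '[{"gripper":1,"xyz":[0,0,2],"turn":[0,0,0]},{"gripper":1,"xyz":[0,0,0],"turn":[0,0,0]},{"gripper":1,"xyz":[0,0,0],"turn":[0,0,0]},{"gripper":1,"xyz":[0,0,0],"turn":[0,0,0]},{"gripper":1,"xyz":[0,0,0],"turn":[0,0,0]}]'
```

```text
t: 6.35
position: [0.4633, -0.2067, 0.0798]
orientation: [[0.087, -0.996, 0.003], [-0.996, -0.087, 0.0], [0.0, -0.003, -1.0]]
wrist_force: [18.2, 4.2, -2.3]
opening: 0.245
grasp_force: 30.0
t: 6.85
position: [0.4641, -0.2066, 0.0576]
orientation: [[0.087, -0.996, -0.0], [-0.996, -0.087, 0.0], [-0.0, 0.0, -1.0]]
wrist_force: [2.4, 1.7, -0.7]
opening: 0.242
grasp_force: 30.0
t: 7.35
position: [0.4645, -0.2065, 0.0567]
orientation: [[0.088, -0.996, 0.001], [-0.996, -0.088, -0.0], [0.0, -0.001, -1.0]]
wrist_force: [0.2, 4.1, 6.2]
opening: 0.247
grasp_force: 30.0
```

```bash

python3 -m inch '[{"gripper":0.3,"xyz":[0,0,0],"turn":[0,0,0]},{"gripper":0.3,"xyz":[0,0,0],"turn":[0,0,0]},{"gripper":0.3,"xyz":[0,0,0],"turn":[0,0,0]},{"gripper":0.3,"xyz":[0,0,0],"turn":[0,0,0]},{"gripper":0.3,"xyz":[0,0,-5],"turn":[0,0,0]}]'
python3 -m inch '[{"gripper":0.3,"xyz":[0,0,-20],"turn":[0,0,0]},{"gripper":0.3,"xyz":[0,0,-25],"turn":[0,0,0]},{"gripper":0.3,"xyz":[0,0,-25],"turn":[0,0,0]},{"gripper":0.3,"xyz":[-25,-40,0],"turn":[0,0,0]},{"gripper":0.3,"xyz":[-26,-40,0],"turn":[0,0,0]}]'
python3 -m inch '[{"gripper":0.3,"xyz":[0,0,0],"turn":[0,0,0]},{"gripper":0.3,"xyz":[0,0,0],"turn":[0,0,0]},{"gripper":0.3,"xyz":[0,0,0],"turn":[0,0,0]},{"gripper":0.3,"xyz":[0,0,15],"turn":[0,0,0]},{"gripper":0.3,"xyz":[0,0,15],"turn":[0,0,0]}]'
python3 - <<'E'
from h import *
d=cam("wrist");b=cam("side")
cv2.imwrite("pics/g.png",np.hstack([d["image"][:, 100:420],cv2.resize(b["image"][170:300,240:400],(473,384))])[:,:,::-1])
E
```

```text
t: 7.85
position: [0.4632, -0.2067, 0.061]
orientation: [[0.087, -0.996, -0.002], [-0.996, -0.087, 0.0], [-0.0, 0.002, -1.0]]
wrist_force: [0.1, 1.2, -1.1]
opening: 0.64
grasp_force: 0.0
t: 8.35
position: [0.5402, -0.1488, 0.1337]
orientation: [[0.085, -0.996, 0.003], [-0.996, -0.085, 0.0], [0.0, -0.003, -1.0]]
wrist_force: [0.9, 0.2, 0.7]
opening: 0.7
grasp_force: 0.0
t: 8.85
position: [0.5386, -0.1495, 0.1018]
orientation: [[0.086, -0.996, 0.001], [-0.996, -0.086, 0.0], [0.0, -0.001, -1.0]]
wrist_force: [-0.0, -0.4, -0.2]
opening: 0.698
grasp_force: 0.0
```

View pics/g.png

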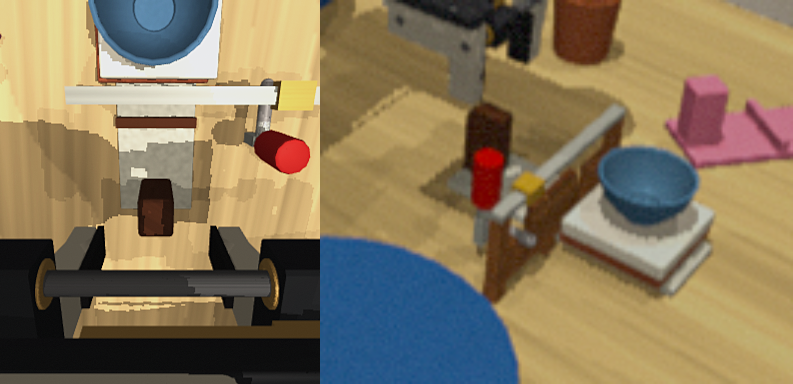

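The lever is down in the free notch. The grip's top face is at about (256,216) in the full wrist image, centred between the fingers. I'll check its depth.

```bash
python3 - <<'E'
from h import *
d=cam("wrist");s=sense();p=s["position"]
print(proj(d,[p[0],p[1],.064]),p)
R=s["orientation"]
for uv in [(256,180),(256,197),(256,235)]: print(uv,(R.T@(plane(d,uv,.064)[0]-p)*1e3).round(1))
v=cv2.cvtColor(d["image"],cv2.COLOR_RGB2GRAY)[170:245,256];print(v)
E
```

```text
[255.0254015  217.82453662] [ 0.53774104 -0.14954592  0.10113182]
(256, 180) [27.9  0.7 37.1]
(256, 197) [15.6  0.6 37.1]
(256, 235) [-13.5   0.6  37.1]
[146 147 146 142 140 140 146 157 111  24  15  20  18  20  21  21  20  21
  21  20  20  19  20  20  20  19  19  20  18  24  38  41  43  45  48  48
  50  52  54  53  51  50  49  53  53  53  51  52  51  52  52  51  51  50
  48  48  45  46  47  47  47  47  48  46  47  33   6 106 178 191 190 192
 192 192 192]
```

```bash

python3 -m inch '[{"gripper":0.3,"xyz":[0,0,18],"turn":[0,0,0]},{"gripper":0.3,"xyz":[0,0,18],"turn":[0,0,0]},{"gripper":0.3,"xyz":[0,0,18],"turn":[0,0,0]},{"gripper":0.3,"xyz":[0,0,16],"turn":[0,0,0]},{"gripper":0.3,"xyz":[0,0,0],"turn":[0,0,0]}]'
python3 -m inch '[{"gripper":1,"xyz":[0,0,0],"turn":[0,0,0]},{"gripper":1,"xyz":[0,0,0],"turn":[0,0,0]},{"gripper":1,"xyz":[0,0,0],"turn":[0,0,0]},{"gripper":1,"xyz":[0,0,0],"turn":[0,0,0]},{"gripper":1,"xyz":[0,0,0],"turn":[0,0,0]}]'
python3 -m inch '[{"gripper":1,"xyz":[0,0,0],"turn":[0,0,0]},{"gripper":1,"xyz":[0,0,0],"turn":[0,0,0]},{"gripper":1,"xyz":[0,0,0],"turn":[0,0,0]},{"gripper":1,"xyz":[0,0,0],"turn":[0,0,0]},{"gripper":1,"xyz":[0,0,0],"turn":[0,0,0]}]'
```

```text
t: 9.5
position: [0.5378, -0.1493, 0.0306]
orientation: [[0.087, -0.996, -0.003], [-0.996, -0.087, -0.0], [-0.0, 0.003, -1.0]]
wrist_force: [0.4, -0.2, -0.5]
opening: 0.702
grasp_force: 0.0
t: 10.0
position: [0.5393, -0.1488, 0.0321]
orientation: [[0.087, -0.996, 0.001], [-0.996, -0.087, 0.0], [0.0, -0.001, -1.0]]
wrist_force: [0.0, -0.1, -0.4]
opening: 0.305
grasp_force: 0.0
t: 10.5
position: [0.5393, -0.1489, 0.032]
orientation: [[0.087, -0.996, 0.001], [-0.996, -0.087, -0.0], [0.0, -0.001, -1.0]]
wrist_force: [-2.0, 1.2, 5.4]
opening: 0.294
grasp_force: 30.0
```

```bash

python3 -m inch '[{"gripper":1,"xyz":[-3,0,0],"turn":[0,0,0]},{"gripper":1,"xyz":[-6,0,0],"turn":[0,0,0]},{"gripper":1,"xyz":[-8,0,0],"turn":[0,0,0]},{"gripper":1,"xyz":[-8,0,0],"turn":[0,0,0]},{"gripper":1,"xyz":[-8,0,0],"turn":[0,0,0]}]'
python3 -m inch '[{"gripper":1,"xyz":[-8,0,0],"turn":[0,0,0]},{"gripper":1,"xyz":[-8,0,0],"turn":[0,0,0]},{"gripper":1,"xyz":[-8,0,0],"turn":[0,0,0]},{"gripper":1,"xyz":[-8,0,0],"turn":[0,0,0]},{"gripper":1,"xyz":[-8,0,0],"turn":[0,0,0]}]'
python3 -m inch '[{"gripper":1,"xyz":[-8,0,0],"turn":[0,0,0]},{"gripper":1,"xyz":[-8,0,0],"turn":[0,0,0]},{"gripper":1,"xyz":[-8,0,0],"turn":[0,0,0]},{"gripper":1,"xyz":[-8,0,0],"turn":[0,0,0]},{"gripper":1,"xyz":[-8,0,0],"turn":[0,0,0]}]'
python3 -m inch '[{"gripper":1,"xyz":[-8,0,0],"turn":[0,0,0]},{"gripper":1,"xyz":[-4,0,0],"turn":[0,0,0]},{"gripper":1,"xyz":[0,0,0],"turn":[0,0,0]},{"gripper":1,"xyz":[0,0,0],"turn":[0,0,0]},{"gripper":1,"xyz":[0,0,0],"turn":[0,0,0]}]'
python3 - <<'E'
from h import *
d=cam("wrist");b=cam("side")
cv2.imwrite("pics/i.png",np.hstack([d["image"][:, 100:420],cv2.resize(b["image"][170:300,240:400],(473,384))])[:,:,::-1])
E
```

```text
t: 11.0
position: [0.5366, -0.1166, 0.032]
orientation: [[0.087, -0.996, 0.001], [-0.996, -0.087, -0.001], [0.001, -0.001, -1.0]]
wrist_force: [0.5, -8.6, 4.4]
opening: 0.294
grasp_force: 30.0
t: 11.5
position: [0.5329, -0.0772, 0.032]
orientation: [[0.087, -0.996, 0.0], [-0.996, -0.087, -0.002], [0.002, -0.0, -1.0]]
wrist_force: [2.0, -11.6, 4.3]
opening: 0.297
grasp_force: 30.0
t: 12.0
position: [0.5296, -0.0362, 0.032]
orientation: [[0.088, -0.996, 0.001], [-0.996, -0.088, -0.001], [0.001, -0.001, -1.0]]
wrist_force: [-0.6, -0.8, 2.1]
opening: 0.292
grasp_force: 30.0
t: 12.5
position: [0.5287, -0.0236, 0.032]
orientation: [[0.088, -0.996, 0.001], [-0.996, -0.088, 0.001], [-0.001, -0.001, -1.0]]
wrist_force: [-0.8, 1.5, 6.6]
opening: 0.299
grasp_force: 30.0
```

View pics/i.png

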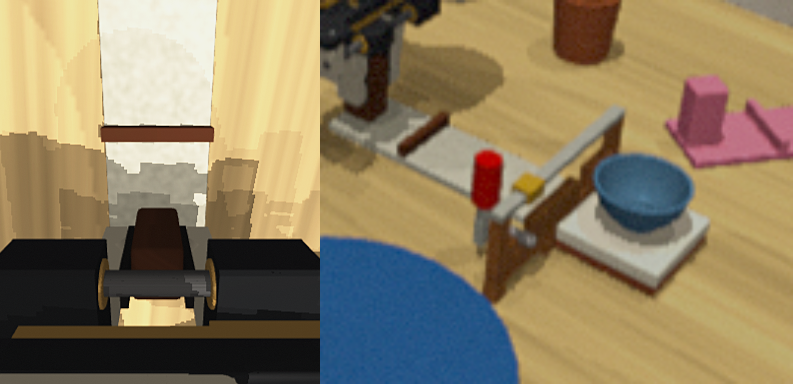

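The board is out, drawn 126 mm. The tiles and bowl stand flat behind the gate, with the bowl at (640,195) in the composite. I'll lift the board and carry it to the wheel.

```bash

python3 -m inch '[{"gripper":1,"xyz":[-4,0,-6],"turn":[0,0,0]},{"gripper":1,"xyz":[-8,0,-14],"turn":[0,0,0]},{"gripper":1,"xyz":[-9,0,-18],"turn":[0,0,0]},{"gripper":1,"xyz":[-10,0,-18],"turn":[0,0,0]},{"gripper":1,"xyz":[-10,0,-14],"turn":[0,0,0]}]'
python3 -m inch '[{"gripper":1,"xyz":[-20,-5,-5],"turn":[0,0,0]},{"gripper":1,"xyz":[-28,-7,-5],"turn":[0,0,0]},{"gripper":1,"xyz":[-28,-7,-5],"turn":[0,0,0]},{"gripper":1,"xyz":[-28,-7,0],"turn":[0,0,0]},{"gripper":1,"xyz":[-28,-7,0],"turn":[0,0,0]}]'
python3 -m inch '[{"gripper":1,"xyz":[-28,-7,0],"turn":[0,0,0]},{"gripper":1,"xyz":[-28,-7,0],"turn":[0,0,0]},{"gripper":1,"xyz":[-28,-7,0],"turn":[0,0,0]},{"gripper":1,"xyz":[-28,-7,0],"turn":[0,0,0]},{"gripper":1,"xyz":[-20,-5,0],"turn":[0,0,0]}]'
python3 -m inch '[{"gripper":1,"xyz":[-12,-3,0],"turn":[0,0,0]},{"gripper":1,"xyz":[-4,-1,0],"turn":[0,0,0]},{"gripper":1,"xyz":[0,0,0],"turn":[0,0,0]},{"gripper":1,"xyz":[0,0,0],"turn":[0,0,0]},{"gripper":1,"xyz":[0,0,0],"turn":[0,0,0]}]'
python3 - <<'E'
from h import *
d=cam("wrist");b=cam("side")
cv2.imwrite("pics/j.png",np.hstack([d["image"][:, 60:460],b["image"][80:,150:550]][:1]+[cv2.resize(b["image"][60:260,130:330],(384,384))])[:,:,::-1])
E
```

```text
t: 13.1
position: [0.5242, 0.0173, 0.1023]
orientation: [[0.087, -0.996, -0.0], [-0.996, -0.087, 0.0], [-0.0, 0.0, -1.0]]
wrist_force: [0.4, 0.4, -1.4]
opening: 0.293
grasp_force: 30.0
t: 13.6
position: [0.5455, 0.1524, 0.1165]
orientation: [[0.087, -0.996, -0.001], [-0.996, -0.087, 0.0], [-0.0, 0.001, -1.0]]
wrist_force: [0.3, -0.5, -1.8]
opening: 0.294
grasp_force: 30.0
t: 14.1
position: [0.5669, 0.2872, 0.1161]
orientation: [[0.088, -0.996, -0.001], [-0.996, -0.088, -0.0], [0.0, 0.001, -1.0]]
wrist_force: [-0.5, 0.2, -1.5]
opening: 0.293
grasp_force: 30.0
t: 14.6
position: [0.5698, 0.3006, 0.1167]
orientation: [[0.086, -0.996, -0.0], [-0.996, -0.086, -0.0], [-0.0, 0.0, -1.0]]
wrist_force: [-0.4, -0.7, -0.1]
opening: 0.293
grasp_force: 30.0
```

View pics/j.png

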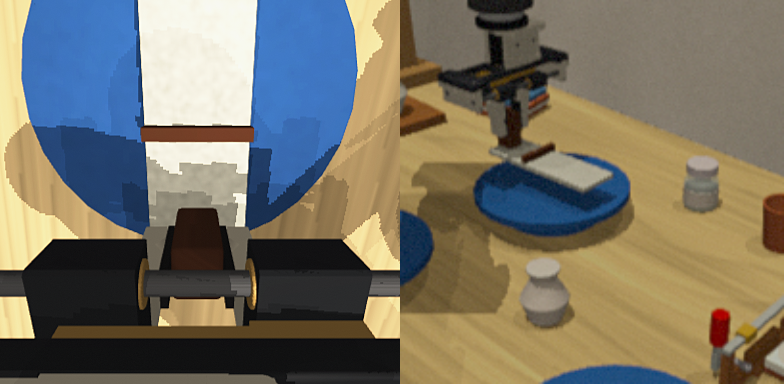

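The board is held level over the wheel. The wheel edges at columns 22 and 357 centre on 190, against 197 for the board. I'll lower it.

```bash

python3 -m inch '[{"gripper":1,"xyz":[0,1,10],"turn":[0,0,0]},{"gripper":1,"xyz":[0,1,10],"turn":[0,0,0]},{"gripper":1,"xyz":[0,1,8],"turn":[0,0,0]},{"gripper":1,"xyz":[0,0,4],"turn":[0,0,0]},{"gripper":1,"xyz":[0,0,1],"turn":[0,0,0]}]'
python3 -m inch '[{"gripper":1,"xyz":[0,0,1],"turn":[0,0,0]},{"gripper":1,"xyz":[0,0,0],"turn":[0,0,0]},{"gripper":1,"xyz":[0,0,0],"turn":[0,0,0]},{"gripper":1,"xyz":[0,0,0],"turn":[0,0,0]},{"gripper":1,"xyz":[0,0,0],"turn":[0,0,0]}]'
```

```text
t: 15.2
position: [0.5665, 0.301, 0.0825]
orientation: [[0.087, -0.996, -0.001], [-0.996, -0.087, -0.001], [0.001, 0.001, -1.0]]
wrist_force: [-0.4, 0.1, -0.9]
opening: 0.292
grasp_force: 30.0
t: 15.7
position: [0.567, 0.3014, 0.0828]
orientation: [[0.087, -0.996, 0.0], [-0.996, -0.087, 0.0], [-0.0, -0.0, -1.0]]
wrist_force: [-0.0, 0.3, -1.3]
opening: 0.296
grasp_force: 30.0
```

```bash

python3 -m inch '[{"gripper":1,"xyz":[0,0,0.5],"turn":[0,0,0]},{"gripper":1,"xyz":[0,0,0.5],"turn":[0,0,0]},{"gripper":1,"xyz":[0,0,0],"turn":[0,0,0]},{"gripper":1,"xyz":[0,0,0],"turn":[0,0,0]},{"gripper":1,"xyz":[0,0,0],"turn":[0,0,0]}]'
python3 -m inch '[{"gripper":0.4,"xyz":[0,0,0],"turn":[0,0,0]},{"gripper":0.4,"xyz":[0,0,0],"turn":[0,0,0]},{"gripper":0.4,"xyz":[0,0,0],"turn":[0,0,0]},{"gripper":0.4,"xyz":[0,0,0],"turn":[0,0,0]},{"gripper":0.4,"xyz":[0,0,0],"turn":[0,0,0]}]'
python3 -m inch '[{"gripper":0.4,"xyz":[0,0,-10],"turn":[0,0,0]},{"gripper":0.4,"xyz":[0,0,-20],"turn":[0,0,0]},{"gripper":0.4,"xyz":[0,0,-30],"turn":[0,0,0]},{"gripper":0.4,"xyz":[0,0,-30],"turn":[0,0,0]},{"gripper":0.4,"xyz":[0,0,-30],"turn":[0,0,0]}]'
python3 - <<'E'
from h import *
d=cam("wrist");b=cam("side");a=cam("top")
r=lambda im:cv2.resize(im,(384,384))
cv2.imwrite("pics/k.png",np.hstack([r(a["image"][110:230,115:235]),r(b["image"][60:260,130:330])])[:,:,::-1])
E
```

```text
t: 16.2
position: [0.567, 0.3014, 0.082]
orientation: [[0.087, -0.996, 0.0], [-0.996, -0.087, 0.0], [-0.0, -0.0, -1.0]]
wrist_force: [-3.9, -0.7, 5.9]
opening: 0.298
grasp_force: 30.0
t: 16.7
position: [0.5669, 0.3012, 0.0814]
orientation: [[0.087, -0.996, -0.0], [-0.996, -0.087, -0.0], [0.0, 0.0, -1.0]]
wrist_force: [-0.7, 0.4, -0.1]
opening: 0.596
grasp_force: 0.0
t: 17.2
position: [0.5669, 0.3012, 0.2037]
orientation: [[0.087, -0.996, 0.001], [-0.996, -0.087, 0.0], [-0.0, -0.001, -1.0]]
wrist_force: [0.8, -0.2, -1.1]
opening: 0.599
grasp_force: 0.0
```

View pics/k.png

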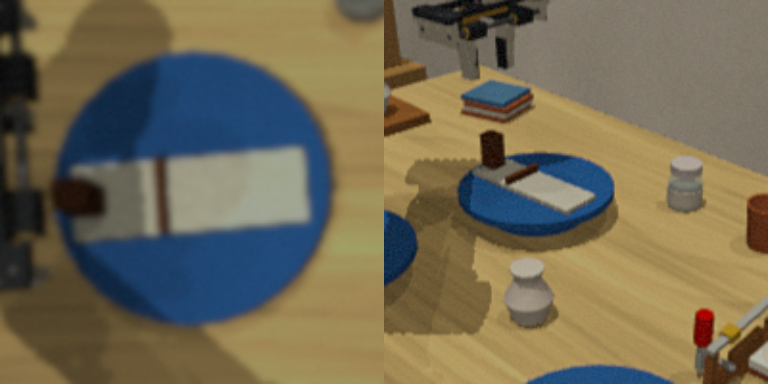

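The board lies flat and centred on the wheel and has been let go. I'll go back to the lever.

```bash

python3 -m inch '[{"gripper":0.3,"xyz":[30,9,0],"turn":[0,0,0]},{"gripper":0.3,"xyz":[45,13,0],"turn":[0,0,0]},{"gripper":0.3,"xyz":[45,13,0],"turn":[0,0,0]},{"gripper":0.3,"xyz":[45,13,0],"turn":[0,0,0]},{"gripper":0.3,"xyz":[45,13,0],"turn":[0,0,0]}]' >/dev/null
python3 -m inch '[{"gripper":0.3,"xyz":[45,13,0],"turn":[0,0,0]},{"gripper":0.3,"xyz":[45,13,0],"turn":[0,0,0]},{"gripper":0.3,"xyz":[45,13,0],"turn":[0,0,0]},{"gripper":0.3,"xyz":[45,13,0],"turn":[0,0,0]},{"gripper":0.3,"xyz":[45,13,0],"turn":[0,0,0]}]' >/dev/null
python3 -m inch '[{"gripper":0.3,"xyz":[42,13,0],"turn":[0,0,0]},{"gripper":0.3,"xyz":[20,8,0],"turn":[0,0,0]},{"gripper":0.3,"xyz":[0,0,30],"turn":[0,0,0]},{"gripper":0.3,"xyz":[0,0,30],"turn":[0,0,0]},{"gripper":0.3,"xyz":[0,0,20],"turn":[0,0,0]}]'
python3 - <<'E'
from h import *
d=cam("wrist");s=sense()
hsv=cv2.cvtColor(d["image"],cv2.COLOR_RGB2HSV)
red=(((hsv[:,:,0]<5)|(hsv[:,:,0]>175))&(hsv[:,:,1]>200)&(hsv[:,:,2]>90)).astype(np.uint8)
n,l,st,c=cv2.connectedComponentsWithStats(red);i=1+np.argmax(st[1:,4]);print(c[i],st[i],s["position"],proj(d,[*s["position"][:2],.09]))
print(np.array(s["orientation"]).T@(np.array([.464,-.2067,.057])-s["position"])*1e3)
E
```

```text
t: 18.85
position: [0.4623, -0.2068, 0.1196]
orientation: [[0.086, -0.996, -0.002], [-0.996, -0.086, 0.001], [-0.001, 0.002, -1.0]]
wrist_force: [0.4, 0.1, 0.7]
opening: 0.705
grasp_force: 0.0
[253.42583249 213.9778002 ] [239 191  30  45 991] [ 0.46082524 -0.20634543  0.11685441] [258.47841471 222.62357731]
[ 0.74570909 -3.4924433  59.83311964]
```

```bash

python3 -m inch '[{"gripper":0.3,"xyz":[0,-1,15],"turn":[0,0,0]},{"gripper":0.3,"xyz":[0,0,15],"turn":[0,0,0]},{"gripper":0.3,"xyz":[0,0,15],"turn":[0,0,0]},{"gripper":0.3,"xyz":[0,0,17],"turn":[0,0,0]},{"gripper":0.3,"xyz":[0,0,0],"turn":[0,0,0]}]'
python3 -m inch '[{"gripper":0.3,"xyz":[0,0,0],"turn":[0,0,0]},{"gripper":0.3,"xyz":[0,0,0],"turn":[0,0,0]},{"gripper":0.3,"xyz":[0,0,0],"turn":[0,0,0]},{"gripper":0.3,"xyz":[0,0,0],"turn":[0,0,0]},{"gripper":0.3,"xyz":[0,0,0],"turn":[0,0,0]}]'
```

```text
t: 19.4
position: [0.4634, -0.2063, 0.0581]
orientation: [[0.087, -0.996, -0.004], [-0.996, -0.087, 0.0], [-0.001, 0.004, -1.0]]
wrist_force: [0.9, -0.2, 0.9]
opening: 0.703
grasp_force: 0.0
t: 19.9
position: [0.465, -0.2066, 0.06]
orientation: [[0.087, -0.996, 0.001], [-0.996, -0.087, -0.0], [0.0, -0.001, -1.0]]
wrist_force: [0.5, -0.3, 0.7]
opening: 0.704
grasp_force: 0.0
```

Next I'll lower 3 mm, close, lift 23, slide back 80 and let it down.

```bash

python3 -m inch '[{"gripper":0.3,"xyz":[0,0.5,3],"turn":[0,0,0]},{"gripper":1,"xyz":[0,0,0],"turn":[0,0,0]},{"gripper":1,"xyz":[0,0,0],"turn":[0,0,0]},{"gripper":1,"xyz":[0,0,0],"turn":[0,0,0]},{"gripper":1,"xyz":[0,0,0],"turn":[0,0,0]}]'>/dev/null
python3 -m inch '[{"gripper":1,"xyz":[0,0,0],"turn":[0,0,0]},{"gripper":1,"xyz":[0,0,0],"turn":[0,0,0]},{"gripper":1,"xyz":[0,0,0],"turn":[0,0,0]},{"gripper":1,"xyz":[0,0,0],"turn":[0,0,0]},{"gripper":1,"xyz":[0,0,0],"turn":[0,0,0]}]'
python3 -m inch '[{"gripper":1,"xyz":[0,0,-6],"turn":[0,0,0]},{"gripper":1,"xyz":[0,0,-6],"turn":[0,0,0]},{"gripper":1,"xyz":[0,0,-6],"turn":[0,0,0]},{"gripper":1,"xyz":[0,0,-5],"turn":[0,0,0]},{"gripper":1,"xyz":[0,0,0],"turn":[0,0,0]}]'
```

```text
t: 20.9
position: [0.4644, -0.2066, 0.0566]
orientation: [[0.087, -0.996, 0.0], [-0.996, -0.087, -0.0], [0.0, -0.0, -1.0]]
wrist_force: [-0.6, 0.4, 0.1]
opening: 0.244
grasp_force: 30.0
t: 21.4
position: [0.4646, -0.2066, 0.0805]
orientation: [[0.087, -0.996, 0.001], [-0.996, -0.087, 0.0], [0.0, -0.001, -1.0]]
wrist_force: [0.0, -0.1, -1.1]
opening: 0.246
grasp_force: 30.0
```

```bash

python3 -m inch '[{"gripper":1,"xyz":[0,-10,0],"turn":[0,0,0]},{"gripper":1,"xyz":[0,-20,0],"turn":[0,0,0]},{"gripper":1,"xyz":[0,-20,0],"turn":[0,0,0]},{"gripper":1,"xyz":[0,-20,0],"turn":[0,0,0]},{"gripper":1,"xyz":[0,-9.5,0],"turn":[0,0,0]}]'
python3 -m inch '[{"gripper":1,"xyz":[0,0,0],"turn":[0,0,0]},{"gripper":1,"xyz":[0,0,0],"turn":[0,0,0]},{"gripper":1,"xyz":[0,0,7],"turn":[0,0,0]},{"gripper":1,"xyz":[0,0,7],"turn":[0,0,0]},{"gripper":1,"xyz":[0,0,7],"turn":[0,0,0]}]'
python3 -m inch '[{"gripper":1,"xyz":[0,0,2],"turn":[0,0,0]},{"gripper":1,"xyz":[0,0,0],"turn":[0,0,0]},{"gripper":1,"xyz":[0,0,0],"turn":[0,0,0]},{"gripper":1,"xyz":[0,0,0],"turn":[0,0,0]},{"gripper":1,"xyz":[0,0,0],"turn":[0,0,0]}]'
python3 -m inch '[{"gripper":0.3,"xyz":[0,0,0],"turn":[0,0,0]},{"gripper":0.3,"xyz":[0,0,0],"turn":[0,0,0]},{"gripper":0.3,"xyz":[0,0,0],"turn":[0,0,0]},{"gripper":0.3,"xyz":[0,0,0],"turn":[0,0,0]},{"gripper":0.3,"xyz":[0,0,-5],"turn":[0,0,0]}]'
python3 -m inch '[{"gripper":0.3,"xyz":[0,0,-15],"turn":[0,0,0]},{"gripper":0.3,"xyz":[0,0,-30],"turn":[0,0,0]},{"gripper":0.3,"xyz":[0,0,-30],"turn":[0,0,0]},{"gripper":0.3,"xyz":[0,0,-30],"turn":[0,0,0]},{"gripper":0.3,"xyz":[0,0,-10],"turn":[0,0,0]}]'
python3 - <<'E'
from h import *
d=cam("wrist");b=cam("side")
cv2.imwrite("pics/l.png",np.hstack([d["image"][:, 100:420],cv2.resize(b["image"][170:300,240:400],(473,384))])[:,:,::-1])
E
```

```text
t: 21.9
position: [0.5447, -0.1996, 0.0789]
orientation: [[0.088, -0.996, -0.002], [-0.996, -0.088, -0.0], [0.0, 0.002, -1.0]]
wrist_force: [-13.8, -3.3, 0.1]
opening: 0.245
grasp_force: 30.0
t: 22.4
position: [0.5437, -0.1997, 0.0582]
orientation: [[0.087, -0.996, 0.001], [-0.996, -0.087, -0.0], [0.0, -0.001, -1.0]]
wrist_force: [0.9, -3.1, -2.0]
opening: 0.241
grasp_force: 30.0
t: 22.9
position: [0.5436, -0.1997, 0.0566]
orientation: [[0.087, -0.996, 0.0], [-0.996, -0.087, -0.0], [0.0, -0.0, -1.0]]
wrist_force: [0.7, -2.7, 0.1]
opening: 0.245
grasp_force: 30.0
t: 23.4
position: [0.543, -0.1995, 0.0611]
orientation: [[0.087, -0.996, -0.001], [-0.996, -0.087, 0.0], [-0.0, 0.001, -1.0]]
wrist_force: [0.3, 0.4, -0.6]
opening: 0.636
grasp_force: 0.0
t: 23.9
position: [0.5451, -0.2, 0.1805]
orientation: [[0.088, -0.996, 0.005], [-0.996, -0.088, -0.001], [0.001, -0.005, -1.0]]
wrist_force: [-0.2, 0.6, 0.4]
opening: 0.703
grasp_force: 0.0
```

View pics/l.png

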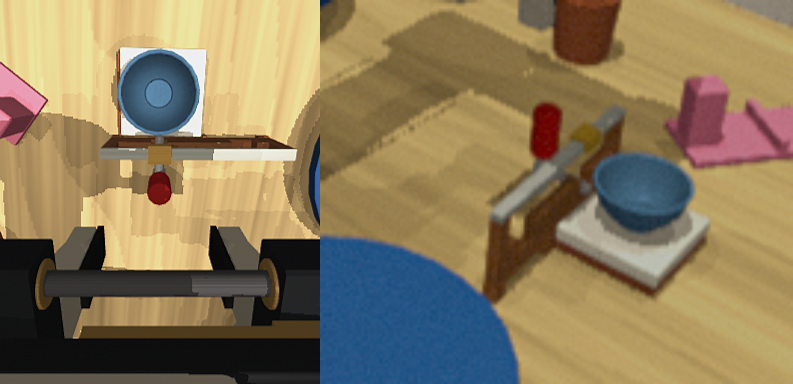

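The lever is back in the locked notch at the pose first gripped, the stack stands, and the arm is clear.

```bash
python3 -c "
from station import close_job;print(close_job())"
```

```text
the job is handed in; nothing more can be done
None
```

The job is handed in at about 24 s; no verdict came back. In the last pictures the board lies flat on the middle of the far blue wheel, the lever is down in its locked notch, and the two tiles and bowl stand on the bench.

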